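# Hold a test probe square on a tin taxi's lamp contact

## Task

The tin taxi's roof lamp is off so that its wiring can be tested: draw the sprung test probe (the stout black-handled tool, not the slim steel screwdriver) out of the walnut tool block and hold its tip on the round brass stud on the roof, not on the square lug behind it. Keep the probe square to the sloping roof and press lightly, so that the sprung tip is pushed in about halfway and not to its stop; keep it steady there for a couple of seconds and finish while still holding it so. Leave the screwdriver standing in its hole, do not shove the dog, and do not ram the taxi or tip its cradle.

Things in the scene. Friction and masses are not known exactly. Their poses are not given: they have to be found in the camera images.
- probe: Test probe, round, upright in either hole of the tool block. Origin on its axis at the underside of its brass collar (22 mm diameter, 6 mm high), which rests on the block's top; z up the handle. Black handle 18 mm diameter, top 100 mm above the origin; grip it about 60 mm above the origin, at any yaw. Steel shank 8 mm diameter to 35 mm below the origin, then the sprung tip. About 70 g
- probe_tip: The probe's brass tip, a 5 mm round-ended pin that slides up to 10 mm into the shank against a spring. Origin and axes as those of the probe when it is not pushed in. Light spring: it starts to move at 0.8 N, needs 2.8 N halfway (5 mm in) and 4.8 N at its stop (10 mm in)
- probe_point (a point): The very end of the sprung tip: 55 mm below the probe's origin, on its axis, when not pushed in
- tool_block: Fixed walnut block 70 x 150 x 65 mm high (x, y, z). Origin at the centre of its underside. Two through holes, 13 mm diameter, on its y axis 42 mm either side of the centre, hold the probe and the screwdriver
- stud (a point): The spot to touch: round brass disc, 20 mm diameter, on the taxi's roof, the contact nearer the windscreen. This point is the centre of its upper face, 3 mm above the roof; z is square to the roof, pointing up away from it; x points to the taxi's nose. The roof slopes by 0.15 to 0.45 rad, nose up
- lug (a point): The wrong contact: square brass plate 17 x 17 mm on the roof, 50 mm behind the stud towards the taxi's tail. This point is the centre of its upper face
- taxi: Yellow tin taxi 207 mm long, 82 mm wide, on the tilting top of a walnut cradle; the stiff hinge stays as set under light pushes. Origin on the hinge line, 75 mm above the bench; x to the nose, z square to the roof, which lies at z 79 mm; the stud is at x 16 mm, z 82 mm. Roof about 100 x 66 mm, a black insulating strip with the two 3 mm high contacts
- screwdriver: Bystander: slim jeweller's screwdriver, steel handle 9 mm diameter with a 16 mm cap, brass ferrule 16 mm diameter, standing in the other hole, its top 81 mm above the block. Origin on its axis at the underside of the ferrule, z up
- dog: Bystander: loose pewter dog figure on a 58 x 34 mm plate, 67 mm tall. Origin at the centre of its underside
- rim_stand: Bystander: fixed walnut stand 75 x 110 mm with three upright tin wheel rims, 82 mm tall. Origin at the centre of its underside
Mind the look-alikes: they are no part of the job. Of the things that look like the probe, the smallest one is meant. Leave any blue look-alike of the tool_block alone.

How it is judged:
By the outcome, as a careful person would: the job done as asked, in the order asked, and still so for the second after the job is handed in, while the arm keeps its last pose, push and grip.
It also fails if it takes over 40 s, if anything falls off the work surface, if the arm or the gripper's body presses on something with over 40 N, if the wrist force passes 120 N, or if a joint passes its speed limit or range.

## Robot

A 6-joint arm with a two-finger parallel gripper is mounted at the origin on the work surface. World frame = base frame: x ahead of the robot, y to its left, z up, the work surface at z = 0. Lengths are in m, angles in degrees, forces in N, time in s.
With the tool pointing down it reaches from about 0.4 to 0.825 m from the base axis. Payload 7 kg.
Tool frame: the origin (TCP) lies at the very end of the fingers, on their centre line; the grasp point (between the pads) lies 19 mm behind it; z points along the fingers, y is the line along which they close (so a half turn about z gives the same grasp; the last joint's range is limited). The gripper opens to 88 mm and grips with 3 to 60 N. Pads are 19 mm wide; open, the fingers measure 130 mm over their backs; the gripper's body (78 mm by 193 mm) begins 47 mm behind the grasp point.
Start: joints at [-56.946, 20.546, 0.682, 0, -70.136, -16.507], TCP at [0.192, -0.647, 0.227] pointing down, gripper open.
Joint ranges: [-176.03, 176.03], [-82.01, 121.73], [-58.28, 71.71], [-173.87, 95.51], [-174.79, -0.11], [-173.66, 173.66]. Speed limits (degrees/s): [136.94, 136.94, 172.46, 180, 180, 180].

## Interface

Orientations are given as [roll, pitch, yaw] about the fixed x, y, z axes, in that order (R = Rz(yaw) Ry(pitch) Rx(roll)).
In Python, from plant import get_obs, snapshot, camera_params, close_job, boxes_of, cut_out, landmark_of gives the robot as it stands.
- The arm moves only by the shell command python3 -m inch 'ROWS' [OPENING]. ROWS is text: rows parted by semicolons, each of 6 numbers parted by spaces: the shift along the tool's x, y, z in units of 30 cm (1.0 is 30 cm), then the turn, a rotation vector about the tool's x, y, z in units of pi rad (1.0 is pi rad). A call has 1 to 10 rows; each row is the pose to reach, as a shift and turn from the pose commanded when the call began, along the tool's axes at that moment, turning the shorter way round; what a row does not reach only later rows make up. A row lasts 1/12 s, in which the tool goes at most 41.7 mm and 7.16 degrees, less where a joint would pass 70% of its speed; a pose out of reach is approached as far as the arm can. A call with a number of a shift or a turn outside -1 to 1 is refused whole. A call with a gripper value outside its range is refused whole. OPENING is the closure, from -1 (fully open) to 1 (shut), set as the call begins (- or left out, the last holds). The fingers move at their own pace and stop on an object; the grip force is fixed at half the most. Time passes only in rows, so rows that repeat a pose let the fingers close. It gives the time, the measured TCP pose, the force, the opening and the grip force at its end, in the units of the state.
- get_obs(): the state, without advancing time (a new reading comes with each control period).
- snapshot(name): name is "side" or "top" or "wrist"; returns the picture (384x512x3 uint8, red, green, blue); there is no depth.
- camera_params(name): a dict with "mtx" (3x3 intrinsics, pixels), "rvec" (rotation vector, rad) and "tvec" (3), from world to camera coordinates, as OpenCV has them. Camera axes: x right, y down, z forward; pixel columns grow to the right and rows downward; lengths in m; the calibration is good to about 2 mm. A picture is of the moment at which its call begins: read the wrist's pose just before it. camera_params takes no time and is no camera call; for the wrist camera it gives the pose at the moment of the call.
- close_job(): hands the job in; it is judged then, once.
Trained networks look in the newest picture that a camera, given by its name, has taken for a name from the list of things; names that differ only in an ending like _2 or _b are one class to them, and where a whole thing is asked for, a point or a joint stands for the part that bears it (a point fixed in the world has none). Each returns a list of dicts, best first, with "p" (0 to 1); they miss things now and then, are a little off and sometimes report something else, mostly with a low value. They report only what shows in the picture. A call takes as long as a camera call. They do not tell look-alikes from the thing itself.
- boxes_of(camera, thing): "rect" ([left, top, width, height] in pixels, round what is visible of it).
- cut_out(camera, thing): "pixels" (384x512 bool, what is visible of it) and "rect" ([left, top, width, height] in pixels, round what is visible of it).
- landmark_of(camera, thing): "uv" ([column, row] in pixels: a listed point, or the origin of a listed thing).
The state is a dict: "clock": time; "joint_pos": joint angles; "qvel": joint speeds; "tau": joint torques, N m; "tool_pos": TCP position; "orientation": TCP orientation; "force": force on the tool from outside, world axes, zero at the start; "moment": the same for the moment, N m; "opening": finger opening in m; "gripper_force": force on a finger pad.
Only numpy, scipy, OpenCV 4.12 (cv2) and the standard library are available. Lean on these libraries where they do the work, as an engineer would, in place of code of your own. Each camera call takes 0.05 s, during which the arm holds its last target. There are 200 camera calls.

## Working session

There is one attempt and no reset: what is moved stays moved. The work goes in short steps, Python scripts to look and compute and a shell command to move; the robot and the scene stay as the last step left them, time stands still between calls to the robot, and variables do not carry over. Pictures are saved under pics/ and viewed, at most 10 in all, crops included, and the job is handed in when it is done.

```bash
mkdir -p pics; ls
cat > h.py <<'E'
import numpy as np, cv2
from plant import *
from scipy.spatial.transform import Rotation as R
def proj(cam,P):
    c=camera_params(cam); return cv2.projectPoints(np.float64(P).reshape(-1,1,3),np.float64(c['rvec']),np.float64(c['tvec']),np.float64(c['mtx']),None)[0].reshape(-1,2)
def ray(cam,uv):
    c=camera_params(cam); Rm=cv2.Rodrigues(np.float64(c['rvec']))[0]
    d=Rm.T@np.linalg.inv(np.float64(c['mtx']))@np.r_[uv,1]; return -Rm.T@np.ravel(c['tvec']), d/np.linalg.norm(d)
def onz(cam,uv,z):
    o,d=ray(cam,uv); return o+d*(z-o[2])/d[2]
def tri(*cu):
    A=np.zeros((3,3));b=np.zeros(3)
    for cam,uv in cu:
        o,d=ray(cam,uv);M=np.eye(3)-np.outer(d,d);A+=M;b+=M@o
    x=np.linalg.solve(A,b); return x
def save(cam,n): 
    im=snapshot(cam); cv2.imwrite(f'pics/{n}.png',im[:,:,::-1]); return im
E
python3 - <<'E'
from h import *
ims=[save(c,c+'0') for c in('side','top')]
cv2.imwrite('pics/both.png',cv2.resize(np.vstack(ims),None,fx=.78,fy=.78)[:,:,::-1])
for c in('side','top'):
    for t in('probe','tool_block','screwdriver','dog','taxi','rim_stand'):
        print(c,t,[(np.round(b['rect']).astype(int).tolist(),round(b['p'],2)) for b in boxes_of(c,t)][:4])
    for t in('probe','tool_block','stud','lug','taxi','screwdriver','dog','probe_point'):
        print(c,t,[(np.round(b['uv'],1).tolist(),round(b['p'],2)) for b in landmark_of(c,t)][:4])
print(get_obs())
E
```

```text
pics
side probe [([284, 174, 12, 49], 0.73), ([334, 172, 13, 50], 0.63), ([300, 164, 10, 33], 0.62)]
side tool_block [([294, 165, 35, 52], 0.97)]
side screwdriver [([313, 154, 7, 20], 0.52)]
side dog [([270, 127, 16, 22], 0.63)]
side taxi [([143, 208, 61, 62], 0.81)]
side rim_stand [([201, 150, 38, 39], 0.88)]
side probe [([302.8, 189.6], 0.7), ([337.8, 208.9], 0.65), ([288.1, 208.2], 0.59), ([170.5, 226.0], 0.15)]
side tool_block [([308.1, 198.6], 0.67)]
side stud [([171.5, 224.2], 0.77)]
side lug [([178.5, 215.6], 0.57)]
side taxi [([172.3, 244.9], 0.81)]
side screwdriver [([312.4, 173.2], 0.52)]
side dog [([275.5, 140.8], 0.6)]
side probe_point []
top probe [([259, 223, 15, 14], 0.58), ([298, 261, 14, 13], 0.55)]
top tool_block [([335, 258, 63, 33], 0.87), ([284, 201, 62, 44], 0.69)]
top screwdriver [([110, 144, 84, 55], 0.65), ([345, 125, 30, 17], 0.4)]
top dog [([342, 125, 34, 17], 0.76)]
top taxi [([110, 148, 82, 52], 0.92)]
top rim_stand [([248, 104, 41, 38], 0.73)]
top probe [([302.1, 263.6], 0.55), ([263.2, 229.5], 0.49), ([297.6, 224.6], 0.41)]
top tool_block [([363.8, 273.
[... 202 characters left out ...]
 0.83)]
top probe_point []
{'clock': 1.5, 'joint_pos': array([-5.69451477e+01,  2.05473259e+01,  6.83168999e-01, -3.03188670e-04,
       -7.01391171e+01, -1.65071748e+01]), 'qvel': array([ 0.06745986,  0.0837108 , -0.10756675, -0.03709188,  0.08645676,
       -0.00834894]), 'tau': array([ 2.27626610e-04, -5.82383966e+01,  2.93301648e+01,  7.00239033e+00,
        1.24775071e-02, -7.98797913e-06]), 'tool_pos': array([ 0.19222418, -0.64701797,  0.22655859]), 'orientation': array([ 1.79996780e+02, -6.56869655e-04, -1.63452425e+02]), 'force': array([ 0.02112948, -0.09121916, -0.11893721]), 'moment': array([0.04070434, 0.00380118, 0.00896946]), 'gripper_force': 0.0, 'opening': 0.08767124070624426}
```

View pics/both.png

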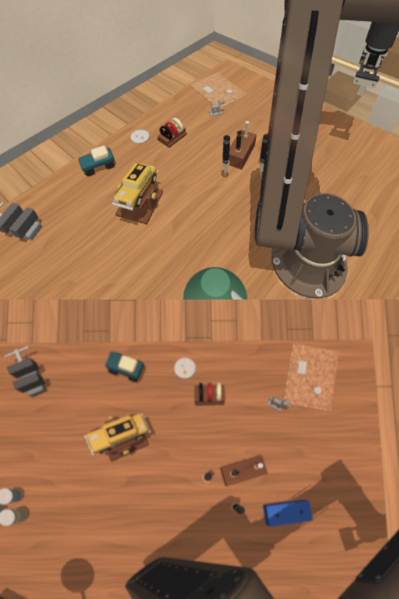

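The walnut block is at top (312,220), with one dark handle at (298,224) and the screwdriver at (331,212). Two larger probe look-alikes stand at (264,229) and (303,264), the blue block is at (364,274), and the taxi at (155,174) has its stud at (144,168) and lug at (165,159). I take the probe in the walnut block and check it in a close crop.

Run:
```python
from h import *
a=cv2.imread('pics/side0.png')[140:240,260:360]; b=cv2.imread('pics/top0.png')[190:290,250:350]
c=cv2.imread('pics/top0.png')[120:220,100:200]; d=cv2.imread('pics/side0.png')[190:290,125:225]
cv2.imwrite('pics/crop.png',np.vstack([np.hstack([cv2.resize(x,(300,300),interpolation=cv2.INTER_CUBIC) for x in p]) for p in((a,b),(c,d))]))
for n,s,t in(('probe',(302.8,189.6),(297.6,224.6)),('stud',(171.5,224.2),(144,168.2)),('lug',(178.5,215.6),(165,158.8)),('taxi',(172.3,244.9),(155.1,174.4)),('block',(308.1,198.6),(311.7,219.7)),('driver',(312.4,173.2),(331,211.7)),('dog',(275.5,140.8),(354.1,132)),('decoy1',(288.1,208.2),(263.2,229.5)),('decoy2',(337.8,208.9),(302.1,263.6))):
    X=tri(('side',s),('top',t)); print(n,X.round(4),(proj('side',X)-s).round(1),(proj('top',X)-t).round(1), onz('top',t,X[2]).round(3))
for c in('side','top'): 
    o,d=ray(c,(256,192)); print(c,o.round(3),d.round(3),camera_params(c)['mtx'])
```

```text
probe [ 0.4337 -0.1783  0.0851] [[1.5 0. ]] [[-1.1 -1.3]] [ 0.43  -0.181  0.085]
stud [0.5749 0.2077 0.1626] [[0. 0.]] [[-0. -0.]] [0.575 0.208 0.163]
lug [0.6043 0.1625 0.1339] [[0.4 0.1]] [[-0.3 -0.3]] [0.604 0.162 0.134]
taxi [0.5804 0.209  0.0671] [[3.1 0.5]] [[-2.1 -2.4]] [0.574 0.203 0.067]
block [ 0.4486 -0.2308 -0.0086] [[1. 0.]] [[-0.7 -0.9]] [ 0.446 -0.233 -0.009]
driver [ 0.4678 -0.273   0.0629] [[ 1.4 -0. ]] [[-1.1 -1.3]] [ 0.464 -0.276  0.063]
dog [ 0.6995 -0.3595  0.015 ] [[0.5 0. ]] [[-0.4 -0.5]] [ 0.698 -0.361  0.015]
decoy1 [ 0.4202 -0.088   0.0877] [[0.7 0. ]] [[-0.5 -0.6]] [ 0.419 -0.089  0.088]
decoy2 [ 0.3237 -0.1943  0.0656] [[-1.  0.]] [[0.7 0.9]] [ 0.326 -0.193  0.066]
side [-0.102  0.595  1.061] [ 0.475 -0.498 -0.726] [[447.16351873   0.         258.67857963]
 [  0.         447.16351873 189.89315739]
 [  0.           0.           1.        ]]
top [ 0.402 -0.063  1.162] [ 0.109 -0.008 -0.994] [[403.68269252   0.         257.56413601]
 [  0.         403.68269252 194.0267728 ]
 [  0.           0.           1.        ]]
```

View pics/crop.png

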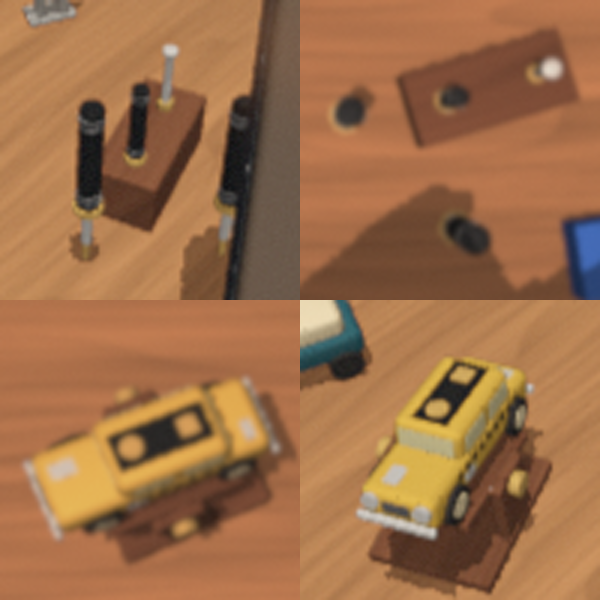

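The crop confirms it. The short dark handle with a brass collar stands in the walnut block (top ~(299,223)), and the other two are clearly larger and free-standing. The round contact is at the taxi's nose end and the square one behind it. I'll fit the taxi and block models next and work out the move to a hover above the probe.

```bash
cat >> h.py <<'E'
from scipy.optimize import least_squares
def pose():
    o=get_obs(); return np.array(o['tool_pos']), R.from_euler('xyz',o['orientation'],degrees=True)
def row(P,Rt):
    p,r=pose(); s=r.inv().apply(np.array(P)-p)/.3; w=(r.inv()*Rt).as_rotvec()/np.pi
    print('row',s.round(4),w.round(4)); return s,w
def down(yaxis_deg):  # tool pointing down, tool y along given world angle
    return R.from_euler('xyz',[180,0,yaxis_deg+90],degrees=True)
def taxi_T(q):
    return R.from_euler('z',q[2])*R.from_euler('y',-q[3]), np.array([q[0],q[1],.075])
def taxi_pts(q):
    r,t=taxi_T(q); return r.apply([[.016,0,.082],[-.034,0,.082]])+t
E
python3 - <<'E'
from h import *
obs={'side':[[171.5,224.2],[178.5,215.6]],'top':[[144,168.2],[165,158.8]]}
f=lambda q:np.r_[[(proj(c,taxi_pts(q))-u).ravel() for c,u in obs.items()]].ravel()
s=least_squares(f,[.58,.2,2.15,.3]); print(s.x.round(4),s.fun.round(1),taxi_pts(s.x).round(4))
C=np.linalg.inv(s.jac.T@s.jac); print('sd/px',np.sqrt(np.diag(C)))
print('collar',onz('top',(299.3,222.7),.068).round(4),'side',onz('side',(260+135/3,140+157/3),.066).round(4))
print('driver ferr',onz('top',(250+235/3,190+73/3),.068).round(4),onz('side',(260+165/3,140+102/3),.066).round(4))
row([.437,-.19,.227+.10],down(48))
E
```

```text
[0.5719 0.2167 2.0725 0.3402] [ 0.1  0.2  0.3 -0.4  1.2 -0.9 -1.7  0.7] [[0.5778 0.2059 0.1576]
 [0.6005 0.1646 0.141 ]]
sd/px [0.00298064 0.00416227 0.05881518 0.06347325]
collar [ 0.4356 -0.1878  0.068 ] side [ 0.4355 -0.1857  0.066 ]
driver ferr [ 0.457  -0.2673  0.068 ] [ 0.461  -0.2698  0.066 ]
row [-1.216   1.2279 -0.3347] [ 0.     -0.      0.3253]
```

```bash
python3 -m inch '0 0 -0.33 0 0 0; 0 0 -0.33 0 0 0; -0.9 0.9 -0.33 0 0 0.2; -0.9 0.9 -0.33 0 0 0.2; -0.9 0.9 -0.33 0 0 0.2; -0.9 0.9 -0.33 0 0 0.2; -0.9 0.9 -0.33 0 0 0.2; -0.9 0.9 -0.33 0 0 0.2; -0.9 0.9 -0.33 0 0 0.2; -0.9 0.9 -0.33 0 0 0.2' && python3 -c "
from h import *
row([.437,-.19,.327],down(48))"
```

```text
clock: 2.33
tool_pos: [0.3465, -0.3614, 0.3236]
orientation: [-180.0, 0.0, 160.5]
force: [1.5, 0.3, 0.1]
opening: 0.0876
gripper_force: 0.0
row [-0.0937  0.6392 -0.0115] [0.     0.0003 0.125 ]
```

```bash
python3 -m inch '-0.094 0.64 -0.01 0 0 0.125; -0.094 0.64 -0.01 0 0 0.125; -0.094 0.64 -0.01 0 0 0.125; -0.094 0.64 -0.01 0 0 0.125; -0.094 0.64 -0.01 0 0 0.125; -0.094 0.64 -0.01 0 0 0.125; -0.094 0.64 -0.01 0 0 0.125; -0.094 0.64 -0.01 0 0 0.125'
python3 - <<'E'
from h import *
save('wrist','w1')
for t in('probe','tool_block','screwdriver'):
    print(t,[(np.round(b['uv'],1).tolist(),round(b['p'],2), onz('wrist',b['uv'],0 if t=='tool_block' else .065).round(4)) for b in landmark_of('wrist',t)][:4])
row([.437,-.19,.327],down(48))
print(proj('wrist',[[.4356,-.187,.065],[.4356,-.187,.165]]))
E
```

```text
clock: 3.0
tool_pos: [0.4368, -0.1911, 0.3263]
orientation: [-180.0, 0.0, 138.2]
force: [-0.8, -0.4, -0.4]
opening: 0.0876
gripper_force: 0.0
probe [([311.1, 87.9], 0.86, array([ 0.4223, -0.0971,  0.065 ])), ([261.2, 145.3], 0.77, array([ 0.4336, -0.1858,  0.065 ])), ([192.4, 75.5], 0.73, array([ 0.3193, -0.1907,  0.065 ]))]
tool_block [([244.8, 163.4], 0.86, array([ 0.4455, -0.2278,  0.    ])), ([94.3, 154.3], 0.55, array([ 0.2917, -0.3784,  0.    ]))]
screwdriver [([225.5, 199.5], 0.84, array([ 0.4548, -0.267 ,  0.065 ]))]
row [ 0.0035  0.008  -0.0028] [-0.     -0.     -0.0003]
[[261.81006121 147.08741127]
 [262.96597615 164.82864815]]
```

View pics/w1.png

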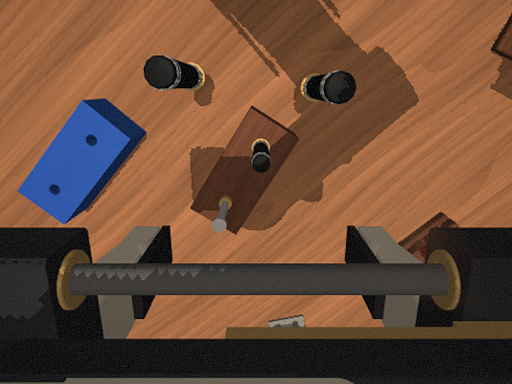

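Wrist view: the probe's collar is at (261,145) and its handle top at (261,163). The screwdriver is at (225,200). The decoys at (175,73) and (330,87) are clear of the gripper's axis. I'll descend and grip.

```bash
python3 -m inch '0.0145 0.006 0.4 0 0 0; 0.0145 0.006 0.4 0 0 0; 0.0145 0.006 0.4 0 0 0; 0.0145 0.006 0.5 0 0 0; 0.0145 0.006 0.6 0 0 0; 0.0145 0.006 0.7 0 0 0; 0.0145 0.006 0.733 0 0 0; 0.0145 0.006 0.733 0 0 0; 0.0145 0.006 0.733 0 0 0' && python3 -m inch '0 0 0 0 0 0; 0 0 0 0 0 0; 0 0 0 0 0 0; 0 0 0 0 0 0; 0 0 0 0 0 0; 0 0 0 0 0 0; 0 0 0 0 0 0; 0 0 0 0 0 0; 0 0 0 0 0 0; 0 0 0 0 0 0' 1
```

```text
clock: 3.95
tool_pos: [0.4343, -0.1881, 0.1062]
orientation: [-179.9, -0.0, 138.0]
force: [1.0, -0.7, 0.6]
opening: 0.0877
gripper_force: 0.0
clock: 4.78
tool_pos: [0.4347, -0.1872, 0.1062]
orientation: [-180.0, -0.0, 138.1]
force: [-0.3, 0.1, 0.1]
opening: 0.0267
gripper_force: 0.0
```

```bash
python3 -m inch '0 0 0 0 0 0; 0 0 0 0 0 0; 0 0 0 0 0 0; 0 0 0 0 0 0; 0 0 0 0 0 0; 0 0 0 0 0 0' 1
```

```text
clock: 5.28
tool_pos: [0.4346, -0.1872, 0.1062]
orientation: [-180.0, -0.0, 138.0]
force: [0.4, -0.5, 0.1]
opening: 0.0177
gripper_force: 30.0
```

```bash
python3 -m inch '0 0 -0.06 0 0 0; 0 0 -0.12 0 0 0; 0 0 -0.2 0 0 0; 0 0 -0.3 0 0 0; 0 0 -0.4 0 0 0; 0 0 -0.5 0 0 0; 0 0 -0.6 0 0 0; 0 0 -0.7 0 0 0; 0 0 -0.8 0 0 0; 0 0 -0.83 0 0 0'
python3 - <<'E'
from h import *
im=save('wrist','w2'); s=save('side','s2'); cv2.imwrite('pics/c2.png',np.hstack([im,cv2.resize(s[80:240,220:380],(384,384))])[:,:,::-1][:, 96:])
for c in('wrist','side','top'):
    if c=='top': snapshot('top')
    for t in('probe','probe_point','screwdriver'): print(c,t,[(np.round(b['uv'],1).tolist(),round(b['p'],2)) for b in landmark_of(c,t)][:4])
p,r=pose()
print(proj('wrist',[p+r.apply([0,0,.041]),p+r.apply([0,0,.096])]),proj('side',[p+r.apply([0,0,.041]),p+r.apply([0,0,.096])]),proj('top',[p+r.apply([0,0,.041]),p+r.apply([0,0,.096])]))
E
```

```text
clock: 6.12
tool_pos: [0.4359, -0.1879, 0.3601]
orientation: [179.8, 0.3, 138.1]
force: [0.7, 0.1, 1.0]
opening: 0.0178
gripper_force: 30.0
wrist probe [([301.6, 90.3], 0.93), ([197.5, 80.8], 0.89), ([259.6, 211.6], 0.66)]
wrist probe_point [([259.5, 184.0], 0.54)]
wrist screwdriver [([226.7, 194.8], 0.81)]
side probe [([287.7, 208.6], 0.89), ([337.2, 208.8], 0.84), ([310.5, 124.0], 0.77)]
side probe_point []
side screwdriver [([316.7, 174.1], 0.66)]
top probe [([300.2, 264.5], 0.7)]
top probe_point []
top screwdriver []
[[259.7332641  213.81023899]
 [259.3570392  188.48772609]] [[310.89462502 128.10331115]
 [309.59161709 143.95239845]] [[312.29475841 219.34208676]
 [308.72738227 220.37734641]]
```

View pics/c2.png

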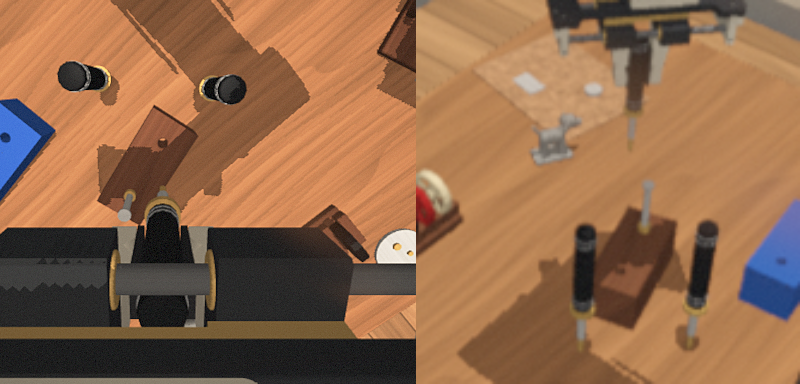

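The probe is held upright and the screwdriver is still in its hole (tip in side view at about (310,143), as predicted). Next I go above the taxi.

Run:
```python
from h import *
p,r=pose(); o,d=ray('wrist',(256,192)); print('cam in tool',r.inv().apply(o-p).round(3),r.inv().apply(d).round(3),camera_params('wrist')['mtx'][0])
row([.55,.17,.37],down(48)); row([.55,.17,.37],down(31))
```

```text
cam in tool [ 0.075 -0.001 -0.158] [-0.294 -0.006  0.956] [343.30910126   0.         258.12704305]
row [ 0.51    1.1427 -0.0509] [-0.0002 -0.0002  0.0003]
row [ 0.51    1.1427 -0.0509] [-0.0002 -0.0002  0.0947]
```

```bash
python3 -m inch '0.5 1 -0.05 0 0 0.08; 0.5 1 -0.05 0 0 0.08; 0.5 1 -0.05 0 0 0.08; 0.5 1 -0.05 0 0 0.08; 0.5 1 -0.05 0 0 0.08; 0.5 1 -0.05 0 0 0.08; 0.5 1 -0.05 0 0 0.08; 0.5 1 -0.05 0 0 0.08; 0.5 1 -0.05 0 0 0.08; 0.5 1 -0.05 0 0 0.08'
cat > look.py <<'E'
from h import *
import json,sys,os
F='obs.json'; L=json.load(open(F)) if os.path.exists(F) else []
for c in sys.argv[2:]:
    cp=camera_params(c); save(c,sys.argv[1]+c); e=dict(cam=c,mtx=np.array(cp['mtx']).tolist(),rvec=np.ravel(cp['rvec']).tolist(),tvec=np.ravel(cp['tvec']).tolist())
    for t in('stud','lug'):
        l=landmark_of(c,t); e[t]=None
        if l: e[t]=list(map(float,l[0]['uv'])); print(c,t,np.round(e[t],1),round(l[0]['p'],2))
    L.append(e)
json.dump(L,open(F,'w'))
def f(q):
    P=taxi_pts(q); o=[]
    for e in L:
        u=cv2.projectPoints(P.reshape(-1,1,3),np.array(e['rvec']),np.array(e['tvec']),np.array(e['mtx']),None)[0].reshape(-1,2)
        for k,t in enumerate(('stud','lug')):
            if e[t]: o+=list(u[k]-e[t])
    return np.array(o)
s=least_squares(f,[.575,.21,2.1,.3],loss='soft_l1')
print('q',s.x.round(4),'sd',np.sqrt(np.diag(np.linalg.inv(s.jac.T@s.jac))).round(4)); print('res',f(s.x).round(1).tolist()); print('stud',taxi_pts(s.x)[0].round(4))
np.save('q.npy',s.x)
E
rm -f obs.json; python3 look.py v1 wrist top side; python3 -c "
from h import *
row([.55,.17,.37],down(31))"
```

```text
clock: 7.55
tool_pos: [0.541, 0.1108, 0.3675]
orientation: [179.8, -2.2, 126.5]
force: [-0.8, 0.3, -1.4]
opening: 0.0174
gripper_force: 30.0
wrist stud [339.5 109.4] 0.73
wrist lug [324.5 155.5] 0.62
top stud [146.4 169.9] 0.96
side stud [170.6 225.1] 0.69
side lug [179.2 213.4] 0.81
q [0.5775 0.2013 1.9648 0.0877] sd [0.0031 0.0072 0.0402 0.0997]
res [-0.3, 0.7, 0.4, -0.5, -2.6, -1.1, 0.9, 0.7, 1.0, -0.2]
stud [0.5742 0.2094 0.1581]
row [0.1465 0.1515 0.0041] [ 0.0013 -0.0117  0.0296]
```

Run:
```python
from h import *
S=np.array([.576,.207,.158]); h=2.05
Rt=R.from_euler('z',h)*R.from_euler('y',30,degrees=True)*R.from_euler('x',180,degrees=True)
P=S+Rt.apply([0,.04,-.156]); print(P)
row(P,Rt)
```

```text
[0.57553082 0.29465717 0.29309996]
row [0.4212 0.4647 0.2725] [ 0.0138 -0.1781  0.048 ]
```

```bash
python3 -m inch '0.42 0.46 0.1 0.014 -0.178 0.05; 0.42 0.46 0.1 0.014 -0.178 0.05; 0.42 0.46 0.1 0.014 -0.178 0.05; 0.42 0.46 0.27 0.014 -0.178 0.05; 0.42 0.46 0.27 0.014 -0.178 0.05; 0.42 0.46 0.27 0.014 -0.178 0.05; 0.42 0.46 0.27 0.014 -0.178 0.05; 0.42 0.46 0.27 0.014 -0.178 0.05; 0.42 0.46 0.27 0.014 -0.178 0.05; 0.42 0.46 0.27 0.014 -0.178 0.05' && python3 look.py v2 wrist wrist
```

```text
clock: 8.83
tool_pos: [0.7129, 0.1064, 0.3852]
orientation: [-174.7, 17.3, 132.8]
force: [0.9, -0.6, -0.9]
opening: 0.0175
gripper_force: 30.0
q [0.5775 0.2013 1.9648 0.0877] sd [0.0031 0.0072 0.0402 0.0997]
res [-0.3, 0.7, 0.4, -0.5, -2.6, -1.1, 0.9, 0.7, 1.0, -0.2]
stud [0.5742 0.2094 0.1581]
```

View pics/v2wrist.png

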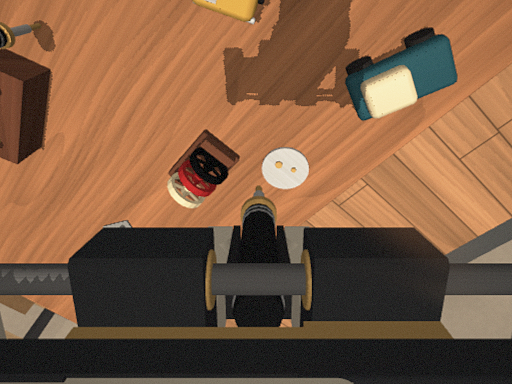

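The view has drifted off the taxi; its roof is at the top edge (230,5). The arm seems limited in this direction, so I'll check the joints.

Run:
```python
from h import *
o=get_obs(); print(o['joint_pos'].round(1),o['qvel'].round(1),o['tool_pos'],o['orientation'])
```

```text
[  33.    19.7    9.9   17.9  -82.9 -173.6] [ 0.2 -0.3 -0.1  0.1 -0.1 -0. ] [0.71178838 0.10654069 0.38462414] [-174.76791831   17.17966986  132.80770053]
```

Joint 6 hit its limit. I'll use a grasp yaw about 90° away, which leaves joint 6 mid-range and looks at the roof from the side (good for measuring the slope).

Run:
```python
from h import *
S=np.array([.576,.207,.158]); h=2.05
Rt=R.from_euler('z',h+np.pi/2)*R.from_euler('y',25,degrees=True)*R.from_euler('x',180,degrees=True)
P=S+Rt.apply([-.02,-.02,-.186]); print(P)
row(P,Rt)
```

```text
[0.53155303 0.16136669 0.33502561]
row [ 0.567  -0.3155  0.0266] [-0.1747 -0.055  -0.3866]
```

```bash
python3 -m inch '0.57 -0.32 0.03 -0.175 -0.055 -0.387; 0.57 -0.32 0.03 -0.175 -0.055 -0.387; 0.57 -0.32 0.03 -0.175 -0.055 -0.387; 0.57 -0.32 0.03 -0.175 -0.055 -0.387; 0.57 -0.32 0.03 -0.175 -0.055 -0.387; 0.57 -0.32 0.03 -0.175 -0.055 -0.387; 0.57 -0.32 0.03 -0.175 -0.055 -0.387; 0.57 -0.32 0.03 -0.175 -0.055 -0.387; 0.57 -0.32 0.03 -0.175 -0.055 -0.387; 0.57 -0.32 0.03 -0.175 -0.055 -0.387'
python3 - <<'E'
from h import *
S=np.array([.576,.207,.158]); h=2.05
Rt=R.from_euler('z',h+np.pi/2)*R.from_euler('y',25,degrees=True)*R.from_euler('x',180,degrees=True)
P=S+Rt.apply([-.02,-.02,-.186])
row(P,Rt); print(get_obs()['joint_pos'].round(1))
E
```

```text
clock: 9.97
tool_pos: [0.5293, 0.1606, 0.3343]
orientation: [180.0, 24.4, -157.8]
force: [-1.1, -0.8, -1.6]
opening: 0.0171
gripper_force: 30.0
row [-0.0081 -0.0006  0.0011] [-0.0119 -0.0032 -0.0264]
[  43.    -9.6  -28.3   11.2  -48.8 -116.4]
```

```bash
python3 -m inch '0 0 0 -0.012 -0.003 -0.026; 0 0 0 -0.012 -0.003 -0.026; 0 0 0 -0.012 -0.003 -0.026' && python3 look.py v3 wrist wrist wrist
```

```text
clock: 10.22
tool_pos: [0.5303, 0.1601, 0.3344]
orientation: [179.9, 24.9, -153.3]
force: [0.5, -0.4, -0.3]
opening: 0.0175
gripper_force: 30.0
wrist stud [283.9 144.9] 0.7
wrist lug [234.8 139.2] 0.89
wrist stud [281.8 146.8] 0.87
wrist lug [234.4 142.4] 0.83
wrist stud [282.5 145.6] 0.7
wrist lug [230.5 139. ] 0.77
q [0.5752 0.2043 1.9809 0.1257] sd [0.0021 0.0044 0.0347 0.0599]
res [-1.1, -0.1, 0.0, -1.4, -2.7, -0.7, 1.2, 0.9, 1.1, 0.4, -0.8, 0.8, -0.7, 0.7, 0.6, -0.5, -1.1, -2.0, -0.4, 0.8, 2.4, 1.4]
stud [0.573  0.2094 0.1584]
```

View pics/v3wrist.png

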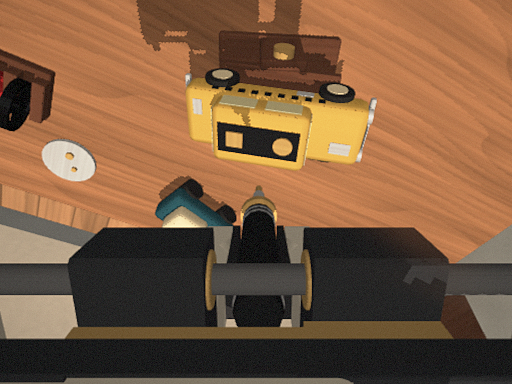

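Wrist view from the side: lug at (234,140), stud at (283,146), nose to the right, near wheels at (222,77) and (338,92), cradle base edge from (221,31) to (341,40). I'll take longer-baseline features from an enlarged crop, and segment the contacts.

Run:
```python
from h import *
a=cv2.imread('pics/v3wrist.png')[22:178,180:390]; cv2.imwrite('pics/c3.png',cv2.resize(a,None,fx=3.7,fy=3.7,interpolation=cv2.INTER_CUBIC))
```

```text
(no output)
```

View pics/c3.png

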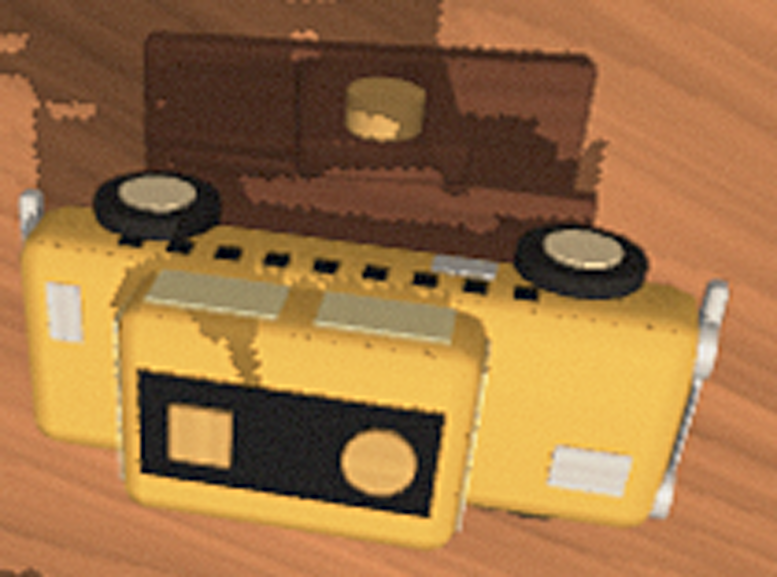

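```bash
cat > fit.py <<'E'
from h import *
import json
c3=lambda x,y:[180+x/3.7-.36,22+y/3.7-.36]
L=json.load(open('obs.json')); e=[o for o in L if o['cam']=='wrist' and o['stud']][1]   # v3 camera pose
pr=lambda e,P:cv2.projectPoints(np.reshape(P,(-1,1,3)),np.array(e['rvec']),np.array(e['tvec']),np.array(e['mtx']),None)[0].reshape(-1,2)
U=np.array([c3(*p) for p in((380,462),(200,436),(140,371),(443,412),(431,517),(140,474),(157,194),(584,248))])
Rm=cv2.Rodrigues(np.array(e['rvec']))[0]; C=-Rm.T@np.array(e['tvec'])
def oz(uv,z):
    d=Rm.T@np.linalg.inv(np.array(e['mtx']))@np.r_[uv,1]; return C+d*(z-C[2])/d[2]
for z in(0,.015,.03):
    v=oz(c3(592,58),z)-oz(c3(150,35),z); print('base edge heading',np.arctan2(v[1],v[0]).round(4),np.linalg.norm(v).round(3))
E0=[o for o in L if o['cam']!='wrist']; E1=[o for o in L if o['cam']=='wrist' and o['stud']][0]
def f(q,full=False):
    r,t=taxi_T(q); xa,xb,w,yw,zw,xr,xf=q[4:11]
    P=r.apply([[.016,0,.082],[-.034,0,.082],[xa,w,.079],[xb,w,.079],[xb,-w,.079],[xa,-w,.079],[xr,yw,zw],[xf,yw,zw]])+t
    a=(pr(e,P)-U).ravel()/.5; b=[]
    for o in E0+[E1]:
        u=pr(o,P[:2])
        b+=[x for k,n in enumerate(('stud','lug')) if o[n] for x in (u[k]-o[n])/1.2]
    return np.r_[a,b]
for hp in(None,1):
    g=f if hp is None else (lambda q:np.r_[f(q),(q[2]-H)/.008])
    v=oz(c3(592,58),.015)-oz(c3(150,35),.015); H=np.arctan2(v[1],v[0])
    s=least_squares(g,[.575,.205,2.02,.25,-.05,.03,.015,.041,.02,-.06,.06],loss='soft_l1',x_scale=.01)
    print(s.x.round(4)); 
    try: print('sd',np.sqrt(np.diag(np.linalg.inv(s.jac.T@s.jac)))[:4].round(4))
    except Exception as x: print(x)
    print((f(s.x)).round(1).tolist(),taxi_pts(s.x)[0].round(4))
E
python3 fit.py
```

```text
base edge heading 1.9869 0.149
base edge heading 1.9869 0.144
base edge heading 1.9869 0.139
[ 0.5755  0.207   1.9773  0.1621 -0.0516  0.0315  0.017   0.041   0.0205
 -0.0607  0.0638]
sd [0.0008 0.0021 0.0156 0.0284]
[-0.3, 0.7, -0.1, 1.0, -0.5, -0.6, 1.5, -0.0, -1.2, -1.1, 0.7, -0.2, -0.0, 0.1, 0.0, -0.1, -2.2, -1.1, 0.7, 0.4, 0.7, 0.5, -0.0, 0.8, 0.6, -0.8] [0.5745 0.2093 0.1585]
[ 0.5752  0.2079  1.9847  0.1752 -0.0518  0.0316  0.0171 -0.053  -0.1918
 -0.1175  0.0827]
sd [0.0005 0.0013 0.0075 0.0165]
[-0.4, 0.7, 0.0, 1.0, -0.6, -0.7, 1.2, -0.0, -1.0, -0.9, 1.0, -0.3, -0.0, 0.3, 0.0, -0.3, -2.2, -1.1, 0.7, 0.4, 0.6, 0.6, -0.0, 0.8, 0.7, -0.9] [0.5746 0.2092 0.1585]
```

```bash
cat >> h.py <<'E'
Q=[.5752,.2079,1.985,.172]
def target(gap,q=Q,dx=0,dy=0):   # tip gap above stud along normal
    r,t=taxi_T(q); Rt=r*R.from_euler('z',90,degrees=True)*R.from_euler('x',180,degrees=True)
    return taxi_pts(q)[0]+r.apply([dx,dy,gap+.096]),Rt
E
python3 - <<'E'
from h import *
P,Rt=target(.03); print(P); row(P,Rt)
E
```

```text
[0.5831832  0.18974144 0.28266929]
row [-0.111   0.0047  0.2373] [-0.0497  0.1356  0.0296]
```

```bash
python3 -m inch '-0.11 0.005 0.05 -0.05 0.136 0.03; -0.11 0.005 0.05 -0.05 0.136 0.03; -0.11 0.005 0.05 -0.05 0.136 0.03; -0.11 0.005 0.05 -0.05 0.136 0.03; -0.11 0.005 0.15 -0.05 0.136 0.03; -0.11 0.005 0.237 -0.05 0.136 0.03; -0.11 0.005 0.237 -0.05 0.136 0.03; -0.11 0.005 0.237 -0.05 0.136 0.03; -0.11 0.005 0.237 -0.05 0.136 0.03' && python3 look.py v4 wrist side
python3 - <<'E'
from h import *
row(*target(.03)); 
p,r=pose(); T=p+r.apply([0,0,.096]); print(T,'tip proj',proj('wrist',T),proj('side',T),'stud',proj('wrist',taxi_pts(Q)),proj('side',taxi_pts(Q)))
for c in('wrist','side'):
  for t in('probe_point','probe'): print(c,t,[(np.round(b['uv'],1).tolist(),round(b['p'],2)) for b in landmark_of(c,t)][:3])
a=cv2.imread('pics/v4wrist.png')[60:230,170:350]; b=cv2.imread('pics/v4side.png')[175:260,130:220]
cv2.imwrite('pics/c4.png',np.hstack([cv2.resize(a,(480,453),interpolation=cv2.INTER_CUBIC),cv2.resize(b,(320,302),interpolation=cv2.INTER_CUBIC)[:] if 0 else cv2.copyMakeBorder(cv2.resize(b,(320,302),interpolation=cv2.INTER_CUBIC),0,151,0,0,0)]))
E
```

```text
clock: 11.42
tool_pos: [0.5831, 0.1894, 0.2838]
orientation: [170.1, -0.0, -156.3]
force: [-0.2, -0.4, 0.4]
opening: 0.0172
gripper_force: 30.0
wrist stud [258.8 178.2] 0.93
wrist lug [199.1 180.3] 0.98
side stud [171.  225.2] 0.93
side lug [178.8 214.8] 0.57
q [0.5744 0.2069 2.0084 0.1635] sd [0.0019 0.0038 0.0294 0.0527]
res [-1.0, 0.4, 1.0, -1.2, -2.5, -0.8, 1.2, 0.7, 0.7, 0.6, -1.3, 1.0, -0.8, 1.1, 0.1, -0.3, -1.2, -1.7, -0.9, 1.0, 2.3, 1.7, 0.3, -0.2, 1.8, -0.8, 0.8, 0.6, 1.1, -0.8]
stud [0.5733 0.2091 0.1585]
row [-0.0013 -0.0008  0.0057] [ 0.0004  0.0005 -0.0001]
[0.57631998 0.20476649 0.18982544] tip proj [[258.95676402 189.59282784]] [[170.33926557 216.48748775]] stud [[258.36104439 179.19271733]
 [200.30892603 179.25237871]] [[171.33826857 225.65458157]
 [179.9088095  214.08838871]]
wrist probe_point [([256.6, 182.0], 0.59)]
wrist probe [([255.5, 211.0], 0.74)]
side probe_point []
side probe [([287.6, 207.8], 0.97), ([169.1, 199.3], 0.5)]
```

View pics/c4.png

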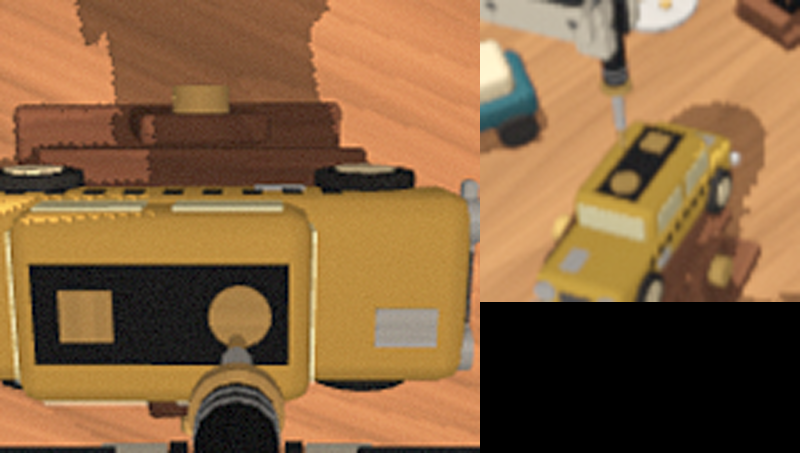

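Close view: the stud is at about (260,179), and the probe tip at (259,187) is over it laterally with the gap still open. The roof strip is level in the view, so the probe is square to it. I'll lower it close and read the baseline force.

```bash
cat > rd.py <<'E'
from h import *
import sys
n=int(sys.argv[1]); F=[];Z=[]
P0,Rt=target(0); nrm=-Rt.apply([0,0,1])
for i in range(n):
    snapshot('side'); o=get_obs(); F.append(np.array(o['force'])@nrm); Z.append((np.array(o['tool_pos'])-P0)@nrm)
print('clock',o['clock'],'Fn %.2f sd %.2f'%(np.mean(F),np.std(F)),'gap mm %.2f sd %.2f'%(np.mean(Z)*1e3,np.std(Z)*1e3))
E
python3 -m inch '0 0 0.02 0 0 0; 0 0 0.04 0 0 0; 0 0 0.06 0 0 0; 0 0 0.07 0 0 0; 0 0 0.07 0 0 0; 0 0 0.07 0 0 0' && python3 rd.py 8
python3 - <<'E'
from h import *
save('wrist','w5'); save('side','s5')
p,r=pose(); T=p+r.apply([0,0,.096]); print('tip proj',proj('wrist',T),'stud',proj('wrist',taxi_pts(Q)))
for t in('probe_point','probe','stud','lug'): print(t,[(np.round(b['uv'],1).tolist(),round(b['p'],2)) for b in landmark_of('wrist',t)][:2])
a=cv2.imread('pics/w5.png')[130:230,200:320]; b=cv2.imread('pics/s5.png')[185:245,135:215]
cv2.imwrite('pics/c5.png',np.hstack([cv2.resize(a,(480,400),interpolation=cv2.INTER_CUBIC),cv2.resize(b,(320,240),interpolation=cv2.INTER_CUBIC)[:240].repeat(1,0) if 0 else cv2.copyMakeBorder(cv2.resize(b,(320,240),interpolation=cv2.INTER_CUBIC),0,160,0,0,0)]))
E
```

```text
clock: 12.42
tool_pos: [0.5814, 0.1928, 0.2618]
orientation: [170.1, -0.1, -156.3]
force: [0.7, -0.6, -1.0]
opening: 0.0176
gripper_force: 30.0
clock 12.8167 Fn -0.58 sd 0.32 gap mm 9.47 sd 0.11
tip proj [[258.9607104  189.68468693]] stud [[258.85221647 186.6600094 ]
 [196.28349289 186.76262746]]
probe_point [([261.8, 184.9], 0.44)]
probe [([258.8, 213.7], 0.97)]
stud [([259.0, 184.3], 0.74)]
lug [([257.8, 183.4], 0.48)]
```

View pics/c5.png

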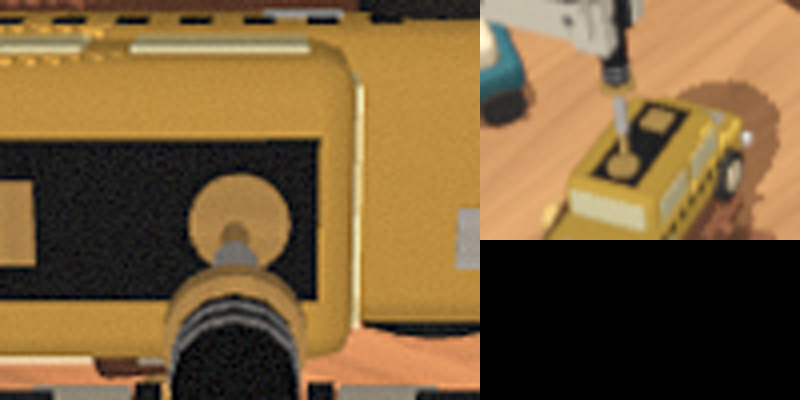

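The tip is at about (259,186) over the stud's centre (260,186), with the lug well to the left. I'll step down and watch the force along the roof normal (baseline −0.58 N).

```bash
python3 -m inch '-0.005 0 0.005 0 0 0; -0.005 0 0.013 0 0 0; -0.005 0 0.013 0 0 0; -0.005 0 0.013 0 0 0' >/dev/null && python3 rd.py 5; python3 -m inch '0 0 0.0067 0 0 0; 0 0 0.0067 0 0 0; 0 0 0.0067 0 0 0' >/dev/null && python3 rd.py 5;  python3 -m inch '0 0 0.0067 0 0 0; 0 0 0.0067 0 0 0; 0 0 0.0067 0 0 0' | grep force && python3 rd.py 5
```

```text
clock 13.7 Fn -1.01 sd 0.41 gap mm 5.35 sd 0.09
clock 14.2 Fn -0.79 sd 0.39 gap mm 3.36 sd 0.04
force: [0.4, 0.4, -1.2]
gripper_force: 30.0
clock 14.7 Fn -0.73 sd 0.41 gap mm 1.33 sd 0.06
```

```bash
for i in 1; do python3 -m inch '0 0 0.0067 0 0 0; 0 0 0.0067 0 0 0; 0 0 0.0067 0 0 0' >/dev/null; python3 rd.py 6; done; python3 -m inch '0 0 0.0067 0 0 0; 0 0 0.0067 0 0 0; 0 0 0.0067 0 0 0' >/dev/null; python3 rd.py 6
```

```text
clock 15.25 Fn 0.71 sd 0.66 gap mm -0.52 sd 0.03
clock 15.8 Fn 1.01 sd 0.35 gap mm -2.58 sd 0.01
```

```bash
python3 -m inch '0 0 0.0067 0 0 0; 0 0 0.0067 0 0 0; 0 0 0.0067 0 0 0' >/dev/null; python3 rd.py 16
python3 - <<'E'
from h import *
save('wrist','w6'); save('side','s6')
p,r=pose(); print('tip proj',proj('wrist',p+r.apply([0,0,.092])))
a=cv2.imread('pics/w6.png')[130:230,200:320]; b=cv2.imread('pics/s6.png')[185:245,135:215]
cv2.imwrite('pics/c6.png',np.hstack([cv2.resize(a,(480,400),interpolation=cv2.INTER_CUBIC),cv2.copyMakeBorder(cv2.resize(b,(320,240),interpolation=cv2.INTER_CUBIC),0,160,0,0,0)]))
o=get_obs(); print(o['orientation'],o['clock'],o['moment'])
E
```

```text
clock 16.85 Fn 1.81 sd 0.66 gap mm -4.63 sd 0.03
tip proj [[258.95407687 191.09228692]]
[ 1.70075036e+02 -4.20349399e-02 -1.56303925e+02] 16.95 [-0.49516723 -0.571033   -0.04686984]
```

View pics/c6.png

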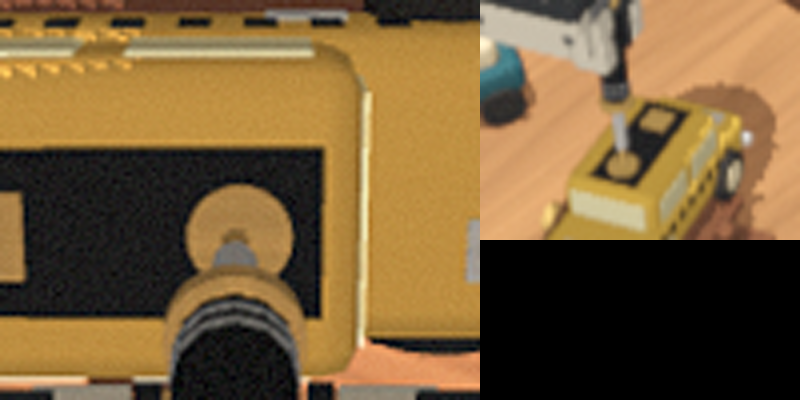

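The tip sits at the stud's centre (about (259,189)) and is partly pushed in: about 2.6 N over baseline, so 4.5–4.7 mm. I'll add 0.3 mm and hold.

```bash
python3 -m inch '0 0 0.001 0 0 0; 0 0 0.001 0 0 0; 0 0 0.001 0 0 0; 0 0 0.001 0 0 0; 0 0 0.001 0 0 0; 0 0 0.001 0 0 0; 0 0 0.001 0 0 0; 0 0 0.001 0 0 0; 0 0 0.001 0 0 0; 0 0 0.001 0 0 0' >/dev/null; python3 -m inch '0 0 0 0 0 0; 0 0 0 0 0 0; 0 0 0 0 0 0; 0 0 0 0 0 0; 0 0 0 0 0 0; 0 0 0 0 0 0; 0 0 0 0 0 0; 0 0 0 0 0 0; 0 0 0 0 0 0; 0 0 0 0 0 0'; python3 rd.py 24
```

```text
clock: 18.62
tool_pos: [0.5819, 0.1956, 0.2482]
orientation: [170.1, -0.0, -156.3]
force: [1.0, 0.0, 1.9]
opening: 0.0175
gripper_force: 30.0
clock 19.8167 Fn 1.95 sd 0.54 gap mm -4.98 sd 0.02
```

```bash
python3 -c "
from plant import *
print(get_obs()['clock'],get_obs()['force']); print(close_job())"
```

```text
19.8167 [ 1.15599093 -0.30306464  2.25471472]
the job is handed in; nothing more can be done
None
```

The job is handed in: the probe's tip is on the round brass stud, square to the fitted roof slope of about 0.17 rad. It is pressed at about 2.7 N (roughly 4.8 mm in, about halfway) and had been held steady for nearly 3 s, still gripped, at 19.8 s on the clock.

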